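# Open the clamshell mould and move the moulding to the cooling rack

## Robot

A 6-joint arm with a two-finger parallel gripper is mounted at the origin on the work surface. World frame = base frame: x ahead of the robot, y to its left, z up, the work surface at z = 0. Lengths are in m, angles in rad, forces in N, time in s.
With the tool pointing down it reaches from about 0.25 to 0.725 m from the base axis. Payload 4 kg.
Tool frame: the origin (TCP) lies midway between the tips of the shut fingers; the grasp point (between the pads) lies bot.pinch_z behind it (bot.pinch_z is the distance from the TCP to the grasp point, in m); z points along the fingers, y is the direction in which the jaws open and shut (so a half turn about z gives the same grasp; the last joint's range is limited). The gripper opens to 85 mm and grips with 20 to 120 N. Pads are 22 mm wide; open, the fingers measure 114 mm over their backs; the gripper's body (76 mm by 85 mm) begins 54 mm behind the grasp point. The pads swing forward as they close: fully open they stand 13 mm farther back than shut.
Start: joints at [1.27, 0.241, 0.005, 1.335, 0, 1.571], TCP at [0.148, 0.478, 0.231] pointing down, gripper open.
Joint ranges: [-2.72, 2.72], [-1.05, 1.87], [-1.09, 1.28], [-1.99, 2.15], [-1.42, 1.44], [-3.14, 3.14]. Speed limits (rad/s): [2.79, 2.79, 3.14, 3.14, 3.14, 3.14].

## Interface

Orientations are given as a unit quaternion [x, y, z, w].
In Python, from workcell import bot gives the robot as it stands. The module is installed in compiled form; this text tells all that it offers.
- The arm moves only by the tool move_arm, never from a script. Its argument "series" is a list that holds one entry, the list of rows, each a list of 7 numbers: the shift along the world's x, y, z in cm, then the turn, a rotation vector about the world's x, y, z in degrees, then the opening, from 0 (shut) to 1 (fully open). A call has exactly 5 rows; each row shifts and turns the pose as measured when the row begins; what a row does not reach is not made up. A row lasts 1/10 s, in which the tool goes at most 50 mm and 8.59 degrees, less where a joint would pass 70% of its speed; a pose out of reach is approached as far as the arm can. A call with a gripper value outside its range is refused whole. The fingers move at their own pace and stop on an object; the grip force is fixed at half the most. Time passes only in rows, so rows that do not move let the fingers close, or fill a call up. It gives the time, the measured TCP pose, the force and the opening at its end, in the units of the state.
- bot.get_obs(): the state, without advancing time (a new reading comes with each control period).
- bot.camera(name): name is "side" or "top"; returns (picture, depth): 480x640x3 uint8, red, green, blue; 480x640 float32, m along the optical axis (not along the pixel's ray), 0 where there is no reading.
- bot.camera_info(name): a dict with "vfov" (degrees; the focal length in pixels is half the picture's height over the tangent of half this angle, whatever the lens; pixels are square), "cx", "cy" (the principal point, pixels), "cam_to_world" (4x4, takes a point from camera to world coordinates). Camera axes: x right, y down, z forward; pixel columns grow to the right and rows downward; lengths in m; the calibration is good to about 2 mm. A picture is of the moment at which its call begins. camera_info takes no time and is no camera call.
- bot.job_done(): hands the job in, once; it reports no verdict.
Trained networks look in the newest picture that a camera, given by its name, has taken for a name from the list of things; names that differ only in an ending like _2 or _b are one class to them, and where a whole thing is asked for, a point or a joint stands for the part that bears it (a point fixed in the world has none). Each returns a list of dicts, best first, with "confidence" (0 to 1); they miss things now and then, are a little off and sometimes report something else, mostly with a low value. They report only what shows in the picture. A call takes as long as a camera call. They do not tell look-alikes from the thing itself.
- bot.find_in(camera, target): "at" ([x, y, z] in m, in world coordinates, good to about 4 mm: the middle of the surface that is visible of it).
The state is a dict: "clock": time; "joint_pos": joint angles; "joint_vel": joint speeds; "tau": joint torques, N m; "eef_pos": TCP position; "tool_rot": TCP orientation; "ft_force": force on the tool from outside, world axes, zero at the start; "ft_torque": the same for the moment, N m; "grip_width": finger opening in m.
Only numpy, scipy, OpenCV 4.12 (cv2) and the standard library are available. Lean on these libraries where they do the work, as an engineer would, in place of code of your own. Each camera call takes 0.05 s, during which the arm holds its last target.

## Task

Swing the mould's lid up and over past vertical so that it stays open on its own, and lift the moulded half out of the mould. Set it down on the black rubber pad and let go so you can take it another way round, then lower it, without dropping it, flat into the empty bay of the cooling rack, wholly inside the bay. Leave the lid open and everything else where it stands.

Things in the scene. Friction and masses are not known exactly. Their poses are not given: they have to be found in the camera images.
- mould: aluminium clamshell mould base, fixed, 105 (x) x 110 (y) x 42 mm high. Origin: cavity centre, at bench level; +x points from bar side to hinge. Cavity floor 20 mm above the bench; walls 42 mm high at its two x ends, 1.5 mm from the part (no room for fingers); each y side has a finger slot 43 mm wide in x, from the part to the mould's open side, slot floor 10 mm above the bench.
- mould_lid (a joint): angle of the mould's lid: 0 shut, grows as it opens, stop at 1.92; free hinge, falls shut before about 1.57 and falls open beyond. The lid is a plate 105 (x) x 100 (y) x 8 mm, about 0.35 kg, with a round pull bar on its free edge.
- lid_bar (a point): middle of the lid's pull bar: round steel, 10 mm across, 80 mm long along the mould's y, on two 10 mm stems at its ends, in the plane of the lid, centre 55 mm beyond the free edge of the lid plate (50 mm free gap). It turns with the lid; with the lid shut it is 47 mm above the bench and its axes match the mould's.
- lid_hinge (a point): middle of the hinge axis (along the mould's y), 55 mm to +x of the mould's origin, 47 mm above the bench and 160 mm from the bar's centre. At lid angle a the bar is 160 cos(a) mm to mould -x of it and 160 sin(a) mm above it.
- moulded_half: white rigid moulding, a block 60 (x) x 42 (y) x 20 mm (z), about 70 g, starting in the mould with its x along the mould's x, its top 2 mm below the walls. Origin: centre of its underside. Turned half round it is the same.
- pad: black rubber pad fixed on the bench in the middle, 140 (x) x 120 (y) x 3 mm thick. Origin: centre of its underside.
- rack: steel cooling rack, fixed, on the other side from the mould: floor plate 130 (x) x 126 (y) x 8 mm with three upright walls along x, 6 mm thick, 130 mm long, tops 50 mm above the bench, at y = -60, 0 and +60 mm, making two bays 54 mm wide, open at both x ends. Origin: centre of its underside.
- bay_floor (a point): centre of the floor of the empty bay (at rack y = +30 mm), 8 mm above the bench; axes are the rack's: x along the bay. The moulding fits only with its 60 mm length along the bay; there is no room for fingers between its long sides and the walls.
- cooling_half: another moulding of the same kind, already lying in the rack's other bay (rack y = -30 mm), origin as for the first; leave it.
- bottle_a: upright white bottle with a blue cap, 64 mm across, 150 mm tall, standing behind the pad. Bystander, leave it standing. Origin: centre of its underside.
- bottle_b: the same kind of bottle, off to one side. Bystander, leave it standing. Origin: centre of its underside.
- wash_bottle: squat red wash bottle, 60 mm across, 165 mm to the top of its bent spout. Bystander, leave it standing. Origin: centre of its underside.
- goggles: clear safety goggles with a black frame standing on the bench, about 140 x 110 x 45 mm. Bystander, leave it standing. Origin: centre of its underside.
- spatula: thin steel lab spatula, 175 mm long, 8 mm thick, lying near the left back of the bench. Bystander, leave it standing. Origin: centre of its underside (spatula: its middle).
- round_half: round white moulded piece, 56 mm across, 14 mm thick, lying behind the pad; not the one wanted. Bystander, leave it standing. Origin: centre of its underside.
- beaker: glass beaker, 66 mm across, 85 mm tall. Bystander, leave it standing. Origin: centre of its underside.
Mind the look-alikes: they are no part of the job. What is shaped like the rack but pink is not meant.

How it is judged:
By the outcome, as a careful person would: the job done as asked, in the order asked, and still so for the second after the job is handed in, with the robot touching nothing.
It also fails if it takes over 72 s, if anything falls off the work surface, if the arm or the gripper's body presses on something with over 40 N, if the wrist force passes 120 N, or if a joint passes its speed limit or range.

## Working session

There is one attempt and no reset: what is moved stays moved. The work goes in short steps, Python scripts to look and compute and a tool call to move; the robot and the scene stay as the last step left them, time stands still between calls to the robot, and variables do not carry over. Pictures are saved under pics/ and viewed, and the job is handed in when it is done.

Besides the shell and the picture viewer there is one more tool, called after ">>>" as name([rows], argument=value, ...), one row to a line, values as JSON. move_arm: Moves the arm, as the interface text tells. Its arguments: {"type":"object","properties":{"series":{"type":"array","items":{"type":"array","items":{"type":"array","items":{"type":"number"}}}}},"required":["series"]}

```bash
mkdir -p pics; ls; python3 - <<'E'
from workcell import bot
import cv2,numpy as np
print(bot.get_obs(), bot.pinch_z)
for n in("top","side"):
    p,d=bot.camera(n); cv2.imwrite(f"pics/{n}0.png",p[:,:,::-1]); np.save(f"pics/{n}0.npy",d)
    i=bot.camera_info(n); print(n,i)
E
```

```text
pics
{'clock': 0.0, 'joint_pos': array([1.26999358e+00, 2.41424461e-01, 3.71685329e-03, 1.33524547e+00,
       2.02499193e-05, 1.57083077e+00]), 'joint_vel': array([ 0.00100034,  0.00049243,  0.00139411, -0.00026508, -0.00097582,
        0.00082758]), 'tau': array([ 1.98110887e-03, -3.72314429e+01,  2.52410173e+01,  1.70143746e-02,
        1.15492448e-04,  1.43435408e-06]), 'eef_pos': array([0.14794369, 0.4769261 , 0.23040445]), 'tool_rot': array([ 1.49851938e-01,  9.88707861e-01, -1.06468847e-03, -1.71570822e-04]), 'ft_force': array([ 0.42791571, -0.16975241, -0.26029559]), 'ft_torque': array([ 0.05364362,  0.03310557, -0.00231865]), 'grip_width': 0.08561378592796029} 0.0187
top {'vfov': 45.59324700181085, 'cx': 316.77020506657595, 'cy': 246.84509104755998, 'cam_to_world': array([[-0.00999724, -0.98596456,  0.16665519,  0.31188195],
       [-0.99992265,  0.01109039,  0.00563001,  0.00829327],
       [-0.00739926, -0.16658601, -0.98599916,  1.32272862],
       [ 0.        ,  0.        ,  0.        ,  1.        ]])}
side {'vfov': 57.307685765619155, 'cx': 317.9577312586514, 'cy': 244.12587883798895, 'cam_to_world': array([[-0.99786383, -0.02570218,  0.0600597 ,  0.4633744 ],
       [-0.06218072,  0.65560021, -0.75254364,  0.83052932],
       [-0.02003314, -0.75467063, -0.65579792,  0.79049701],
       [ 0.        ,  0.        ,  0.        ,  1.        ]])}
```

View pics/top0.png

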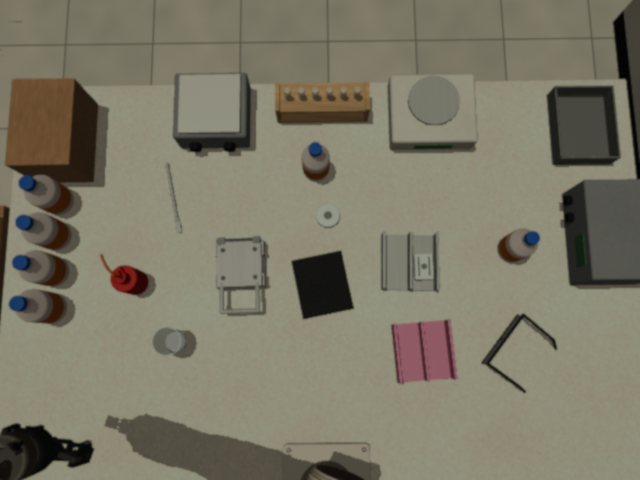

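View pics/side0.png

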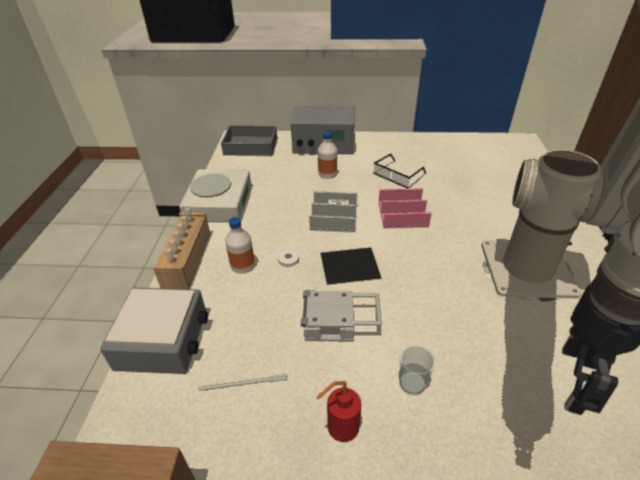

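The top picture shows the mould at (240,265) with its bar at (241,310), the pad at (322,285), and the grey rack at (410,262) with the cooling half at (424,265). The pink look-alike is at (424,350). Next I'll crop and measure.

```bash
cat > h.py <<'E'
import numpy as np,cv2
from workcell import bot
def K(n):
    i=bot.camera_info(n); f=240/np.tan(np.radians(i["vfov"]/2)); return f,i["cx"],i["cy"],np.array(i["cam_to_world"])
def cloud(n,d):
    f,cx,cy,T=K(n); v,u=np.mgrid[:480,:640]
    P=np.stack([(u-cx)/f*d,(v-cy)/f*d,d],-1)
    return P@T[:3,:3].T+T[:3,3]
def proj(n,P):
    f,cx,cy,T=K(n); q=(np.atleast_2d(P)-T[:3,3])@T[:3,:3]
    return np.c_[q[:,0]/q[:,2]*f+cx,q[:,1]/q[:,2]*f+cy]
def onplane(n,u,v,z):
    f,cx,cy,T=K(n); r=T[:3,:3]@np.array([(u-cx)/f,(v-cy)/f,1]); return T[:3,3]+r*(z-T[2,3])/r[2]
def shot(n,tag):
    p,d=bot.camera(n); cv2.imwrite(f"pics/{n}{tag}.png",p[:,:,::-1]); np.save(f"pics/{n}{tag}.npy",d); return p,d
E
python3 - <<'E'
from h import *
for n in("top","side"):
    for t in("mould","lid_bar","pad","rack","cooling_half"):
        print(n,t,[(np.round(r["at"],4).tolist(),round(r["confidence"],2)) for r in bot.find_in(n,t)][:3])
im=cv2.imread("pics/top0.png"); C=cloud("top",np.load("pics/top0.npy"))
def rect(name,m):
    P=C[m][:,:2]; r=cv2.minAreaRect(P.astype(np.float32)*1000); print(name,len(P),np.round(r[0],1),np.round(r[1],1),round(r[2],2))
def roi(u0,v0,u1,v1):
    m=np.zeros((480,640),bool); m[v0:v1,u0:u1]=1; return m
z=C[...,2]
rect("mould top",roi(205,225,280,325)&(z>.03)&(z<.07)); 
rect("lidplate",roi(205,225,280,292)&(z>.03)&(z<.07)); 
print(np.percentile(z[240:280,222:260],[5,50,95]), z[380:400,300:340].mean())
g=im.max(2); rect("pad",roi(285,245,360,325)&(g<60)&(z<.03))
R=roi(375,225,445,298)
rect("rackall",R&(z>.004)); 
for a,b in((378,392),(400,416),(430,442)): rect("wall",R&roi(a,225,b,298)&(z>.036))
c=cv2.resize(im[220:330,200:450],None,fx=3.2,fy=3.2,interpolation=cv2.INTER_CUBIC); cv2.imwrite("pics/crop0.png",c)
s=cv2.imread("pics/side0.png"); cv2.imwrite("pics/crops0.png",cv2.resize(s[170:350,280:440],None,fx=3.3,fy=3.3,interpolation=cv2.INTER_CUBIC))
E
```

```text
top mould [([0.4828, 0.1898, 0.0524], 0.57)]
top lid_bar [([0.4839, 0.1943, 0.051], 0.86)]
top pad [([0.4504, 0.002, 0.003], 0.61)]
top rack [([0.2942, -0.2187, 0.0065], 0.88), ([0.5012, -0.1903, 0.0071], 0.57), ([0.4819, 0.1924, 0.0496], 0.55)]
top cooling_half [([0.4857, -0.2279, 0.0283], 0.81)]
side mould [([0.4886, 0.2179, 0.0511], 0.65)]
side lid_bar [([0.4837, 0.2037, 0.0523], 0.94)]
side pad [([0.4489, 0.0086, 0.0047], 0.76), ([0.7226, 0.0319, 0.0813], 0.63)]
side rack [([0.495, -0.1906, 0.0292], 0.92), ([0.2974, -0.2128, 0.0273], 0.69)]
side cooling_half [([0.4863, -0.2356, 0.0263], 0.52), ([0.4614, 0.4576, 0.0922], 0.29), ([0.4951, -0.1899, 0.0312], 0.2)]
mould top 2707 [467.  191.7] [171.9 110.3] 1.38
lidplate 2358 [489.9 192.2] [126.1 110.3] 1.37
[0.04694006 0.05135593 0.05564115] 0.010370761922031194
pad 2893 [447.4   4.8] [135.8 116. ] 11.13
rackall 3289 [ 470.6 -124.6] [208.6 357.6] 19.8
wall 218 [421.3 -91.5] [ 64.2 289.2] 60.15
wall 188 [ 411.8 -125.7] [ 82.  324.1] 50.93
wall 220 [ 402.6 -155.9] [ 93.3 363.3] 43.32
```

View pics/crop0.png

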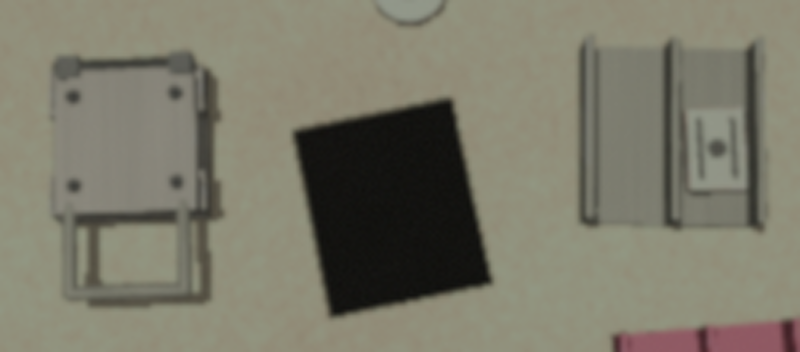

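View pics/crops0.png

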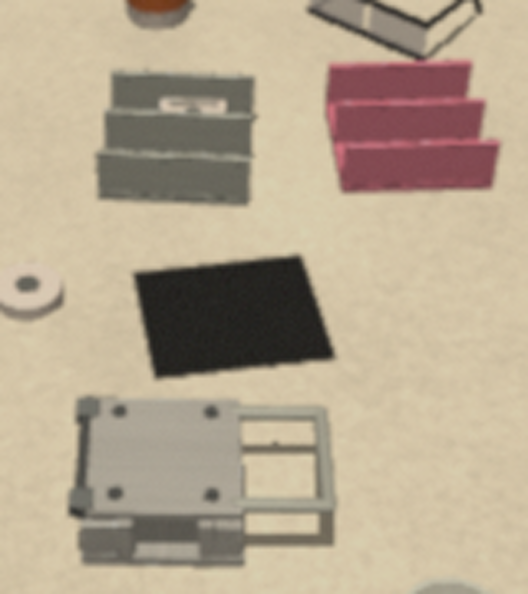

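```bash
python3 - <<'E'
from h import *
for n in("top","side"):
    d=np.load(f"pics/{n}0.npy"); C=cloud(n,d); X,Y,Z=C[...,0],C[...,1],C[...,2]; ok=d>0
    b=ok&(X>.35)&(X<.6)&(Y>-.1)&(Y<-.07)
    print(n,"bench z",np.median(Z[ok&(X>.3)&(X<.36)&(Y>-.1)&(Y<.2)]), "std",Z[b&(Z<.02)].std(), "nan frac",(~ok).mean())
    def rect(name,m):
        P=C[m]; r=cv2.minAreaRect(P[:,:2].astype(np.float32)*1000)
        q=P[:,:2]-P[:,:2].mean(0); 
        l=np.polyfit(P[:,0],P[:,1],1)
        print(name,len(P),"mid",np.round(r[0],1),np.round(r[1],1),round(r[2],2),"med",np.round(np.median(P,0),4),"slope y/x deg",round(np.degrees(np.arctan(l[0])),2))
    m=ok&(X>.35)&(X<.6)&(Y>.12)&(Y<.26)
    rect("lid",m&(Z>.045)&(Z<.06)&(X>.445))
    rect("bar+lid",m&(Z>.04)&(Z<.06))
    rect("bar",m&(Z>.04)&(Z<.06)&(X<.41))
    r=ok&(X>.4)&(X<.6)&(Y>-.28)&(Y<-.1)
    rect("rack",r&(Z>.005)&(Z<.06))
    rect("racktops",r&(Z>.044)&(Z<.056))
    for a in(-.13,-.19,-.25):
        rect(f"wall{a}",r&(Z>.044)&(Z<.056)&(abs(Y-a)<.02))
    rect("cool",r&(Z>.022)&(Z<.034)&(abs(Y+.22)<.02))
E
```

```text
top bench z 0.0004827287736077768 std 0.0027001071586889003 nan frac 0.0038541666666666668
lid 2056 mid [499.  192.3] [108. 108.] 1.37 med [0.4982 0.1917 0.0513] slope y/x deg 1.07
bar+lid 2648 mid [467.  191.4] [171.9 109.6] 1.38 med [0.4851 0.1917 0.0512] slope y/x deg 1.02
bar 269 mid [394.5 190.2] [90.5 29.2] 89.35 med [0.3885 0.1893 0.0512] slope y/x deg -3.77
rack 3132 mid [ 499.9 -190.5] [179.9 196.7] 88.97 med [ 0.4944 -0.1941  0.0116] slope y/x deg 0.53
racktops 501 mid [ 497.  -194.9] [125.7 130. ] 87.6 med [ 0.4972 -0.1941  0.0497] slope y/x deg 0.07
wall-0.13 168 mid [ 498.2 -134.9] [  6.7 127.3] 88.21 med [ 0.4975 -0.1354  0.0501] slope y/x deg -1.75
wall-0.19 164 mid [ 497.9 -194.7] [  6.6 128.4] 88.6 med [ 0.4981 -0.1941  0.0494] slope y/x deg -1.7
wall-0.25 169 mid [ 494.6 -254.2] [  6.7 127.4] 87.39 med [ 0.4958 -0.2544  0.0496] slope y/x deg -2.36
cool 383 mid [ 484.2 -223. ] [33.9 60.3] 89.97 med [ 0.4837 -0.2222  0.0281] slope y/x deg 0.29
side bench z 0.0007070691817404606 std 0.0015930081792793144 nan frac 0.004039713541666667
lid 1809 mid [499.7 192.9] [111.3 103.9] 1.74 med [0.4986 0.198  0.0517] slope y/x deg 1.25
bar+lid 2325 mid [468.7 194.2] [173.4 108.4] 1.63 med [0.487  0.2015 0.0515] slope y/x deg 2.0
bar 221 mid [395.6 191.2] [27.5 89.7] 0.35 med [0.3903 0.1967 0.0516] slope y/x deg -14.46
rack 1726 mid [ 494.5 -193. ] [181.9 151.1] 6.2 med [ 0.4987 -0.1919  0.0316] slope y/x deg 0.51
racktops 400 mid [ 498.6 -194.3] [132.3 128.5] 88.59 med [ 0.4967 -0.1923  0.0488] slope y/x deg 1.16
wall-0.13 146 mid [ 499.7 -134.5] [ 11.7 127.8] 88.04 med [ 0.4995 -0.1328  0.0489] slope y/x deg -1.71
wall-0.19 137 mid [ 499.2 -194.4] [ 11.2 126.8] 88.72 med [ 0.4962 -0.1929  0.0486] slope y/x deg -1.8
wall-0.25 117 mid [ 497.2 -253.7] [ 12.5 128.8] 86.67 med [ 0.495  -0.2522  0.0489] slope y/x deg -2.32
cool 45 mid [ 487.  -232.9] [13.3 56.8] 88.37 med [ 0.4884 -0.2337  0.0289] slope y/x deg -2.09
```

Poses from both cameras:
- **Mould:** about (0.492, 0.192), yaw +1.4°. Bar at about (0.387, 0.190).
- **Rack:** (0.4975, −0.1945), yaw −1.9°. The empty bay is centred at (0.4985, −0.1648).
- **Pad:** (0.447, 0.005).

The grey rack fits the description because it has a half in its −y bay and sits opposite the mould. The pink one at (424,350) is the look-alike. Now I'll move above the bar with the jaws along x and the opening at half, so the outer finger clears the lid plate.

>>> move_arm([
  [[2.6,-3.2,0,0,0,-8,0.5],[2.6,-3.2,0,0,0,-8,0.5],[2.6,-3.2,0,0,0,-8,0.5],[2.6,-3.2,0,0,0,-8,0.5],[2.6,-3.2,0,0,0,-8,0.5]],
])

```text
clock: 1.1
eef_pos: [0.2789, 0.3167, 0.2311]
tool_rot: [0.486, 0.874, 0.002, 0.0]
ft_force: [0.9, 0.5, 0.4]
grip_width: 0.043
```

>>> move_arm([
  [[2.7,-3.2,-2,0,0,-7.8,0.5],[2.7,-3.2,-2,0,0,-7.8,0.5],[2.7,-3.2,-2,0,0,-7.8,0.5],[2.7,-3.1,-2,0,0,-7,0.5],[0,0,0,0,0,0,0.5]],
])

```text
clock: 1.6
eef_pos: [0.3939, 0.1821, 0.1511]
tool_rot: [0.709, 0.705, 0.006, 0.004]
ft_force: [-1.0, 1.0, -0.5]
grip_width: 0.0428
```

>>> move_arm([
  [[-0.7,0.8,-3,0,0,1.7,0.5],[0,0,-4,0,0,0,0.5],[0,0,-3,0,0,0,0.5],[0,0,-1,0,0,0,0.5],[0,0,0,0,0,0,0.5]],
])

```text
clock: 2.1
eef_pos: [0.3888, 0.1913, 0.04]
tool_rot: [0.698, 0.716, 0.009, 0.004]
ft_force: [-0.5, 0.7, 1.0]
grip_width: 0.0427
```

```bash
python3 - <<'E'
from h import *
o=bot.get_obs(); print(o["eef_pos"],o["ft_force"])
p,d=shot("side","1"); p=p[:,:,::-1]
q=proj("side",[[.387,.19,.047],o["eef_pos"]]); print(q)
cv2.imwrite("pics/c1.png",cv2.resize(p[200:400,280:480],None,fx=3,fy=3,interpolation=cv2.INTER_CUBIC))
E
```

```text
[0.3887825 0.1912605 0.0400483] [-0.52362405  0.65284668  0.96342126]
[[377.5495899  309.26701137]
 [376.54209398 311.74948542]]
```

View pics/c1.png

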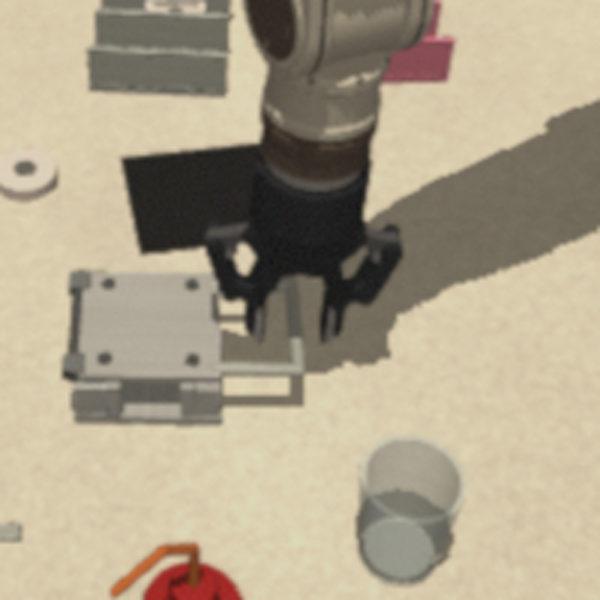

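The fingers straddle the bar: the bar is at about (297,340) in the crop, with a finger on each side. I'll go down a little further and close.

>>> move_arm([
  [[-0.1,0,-1.1,0,0,0,0.5],[0,0,0,0,0,0,0],[0,0,0,0,0,0,0],[0,0,0,0,0,0,0],[0,0,0,0,0,0,0]],
])

```text
clock: 2.65
eef_pos: [0.3863, 0.1936, 0.0337]
tool_rot: [0.697, 0.717, 0.01, 0.002]
ft_force: [2.7, -1.5, -2.4]
grip_width: 0.0072
```

>>> move_arm([
  [[0.1,0,1.9,0,0,0,0],[0.35,0,1.9,0,0,0,0],[0.55,0,1.85,0,0,0,0],[0.8,0,1.75,0,0,0,0],[1.0,0,1.65,0,0,0,0]],
])

```text
clock: 3.15
eef_pos: [0.4159, 0.1943, 0.1282]
tool_rot: [0.696, 0.718, 0.012, 0.003]
ft_force: [6.3, 2.2, -9.5]
grip_width: 0.0073
```

>>> move_arm([
  [[1.25,0,1.5,0,0,0,0],[1.4,0,1.3,0,0,0,0],[1.55,0.05,1.15,0,0,0,0],[1.65,0.05,0.95,0,0,0,0],[1.75,0.05,0.75,0,0,0,0]],
])

```text
clock: 3.65
eef_pos: [0.4936, 0.1965, 0.1894]
tool_rot: [0.696, 0.718, 0.013, 0.002]
ft_force: [2.0, 1.7, -13.0]
grip_width: 0.0073
```

>>> move_arm([
  [[1.9,0.05,0.4,0,0,0,0],[2.0,0.05,0.2,0,0,0,0],[2.0,0.05,0,0,0,0,0],[2.0,0.05,-0.3,0,0,0,0],[1.2,0.05,-0.3,0,0,0,0]],
])

```text
clock: 4.15
eef_pos: [0.5855, 0.1991, 0.1959]
tool_rot: [0.696, 0.718, 0.013, 0.001]
ft_force: [-2.6, -1.0, 0.3]
grip_width: 0.0072
```

>>> move_arm([
  [[0,0,0,0,0,0,0.6],[0.5,0,0,0,0,0,0.6],[0.5,0,0,0,0,0,0.6],[0,0,2,0,0,0,0.6],[0,0,4,0,0,0,0.6]],
])

```text
clock: 4.65
eef_pos: [0.5944, 0.1982, 0.253]
tool_rot: [0.696, 0.718, 0.009, -0.001]
ft_force: [1.0, 0.1, -0.3]
grip_width: 0.0512
```

>>> move_arm([
  [[-2,0,4,0,0,0,1],[-4,0,3,0,0,8,1],[-4,0,0,0,0,8,1],[-4,0,0,0,0,8,1],[-4,0,0,0,0,8,1]],
])

```text
clock: 5.15
eef_pos: [0.4147, 0.1989, 0.3324]
tool_rot: [0.463, 0.886, 0.016, 0.001]
ft_force: [-0.5, 0.4, 0.4]
grip_width: 0.0854
```

```bash
python3 - <<'E'
from h import *
p,d=shot("top","2"); s,ds=shot("side","2")
for n in("top","side"):
    for t in("mould_lid","moulded_half"):
        print(n,t,[(np.round(r["at"],4).tolist(),round(r["confidence"],2)) for r in bot.find_in(n,t)][:3])
a=cv2.resize(p[200:330,190:300,::-1],None,fx=4,fy=4,interpolation=cv2.INTER_CUBIC)
b=cv2.resize(s[230:360,270:380,::-1],None,fx=4,fy=4,interpolation=cv2.INTER_CUBIC)
cv2.imwrite("pics/c2.png",cv2.resize(np.hstack([a,b]),(790,468)))
E
```

```text
top mould_lid [([0.5687, 0.1955, 0.1175], 0.73)]
top moulded_half [([0.4938, 0.1911, 0.0435], 0.61), ([0.5698, 0.1933, 0.1213], 0.19)]
side mould_lid [([0.569, 0.207, 0.1219], 0.66)]
side moulded_half [([0.4938, 0.1982, 0.04], 0.86), ([0.6101, -0.0028, 0.0164], 0.23)]
```

View pics/c2.png

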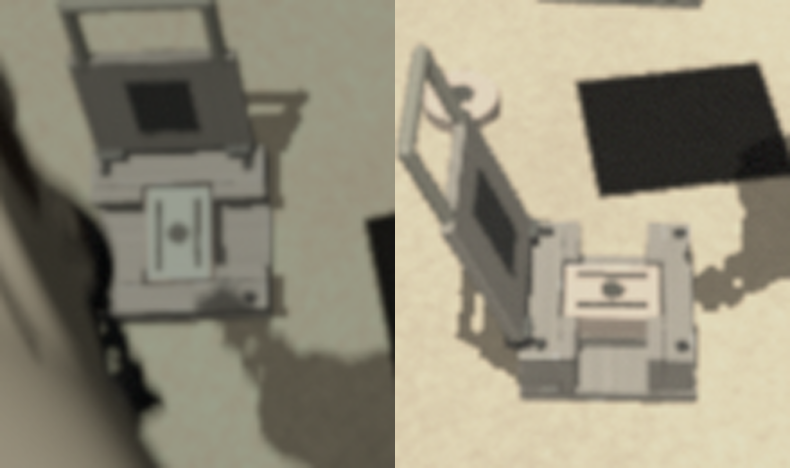

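The lid stands open past vertical. The part shows in the cavity at (179,233) in the left crop and (612,290) in the right, with its long side along x. Next I'll measure it precisely.

```bash
python3 - <<'E'
from h import *
print(onplane("top",239.8,264.9,.04), onplane("side",270+(612-395)/3.59,230+290/3.59,.04))
for n in("top","side"):
    im=cv2.imread(f"pics/{n}2.png"); d=np.load(f"pics/{n}2.npy"); C=cloud(n,d); X,Y,Z=C[...,0],C[...,1],C[...,2]
    hsv=cv2.cvtColor(im,cv2.COLOR_BGR2HSV); 
    m=(d>0)&(abs(X-.492)<.05)&(abs(Y-.192)<.04)&(Z>.03)&(Z<.048)
    g=im.max(2); t=cv2.threshold(g[m].reshape(-1,1),0,255,cv2.THRESH_OTSU)[0]
    k=((g>t)&m).astype(np.uint8); k=cv2.morphologyEx(k,cv2.MORPH_CLOSE,np.ones((3,3))); l,lab,st,ce=cv2.connectedComponentsWithStats(k); j=1+st[1:,4].argmax()
    v,u=np.nonzero(lab==j); P=np.array([onplane(n,a,b,.04) for a,b in zip(u,v)])
    r=cv2.minAreaRect((P[:,:2]*1000).astype(np.float32)); print(n,t,len(u),np.round(r[0],1),np.round(r[1],1),round(r[2],2))
E
```

```text
[0.48912043 0.19062666 0.04      ] [0.49042616 0.1930386  0.04      ]
top 125.0 1022 [491.2 191.2] [96.1 79.8] 1.01
side 193.0 299 [492.3 192.9] [55.  40.5] 1.2
```

>>> move_arm([
  [[1.6,-0.2,-3,-1.5,1,8,1],[1.6,-0.2,-3,0,0,8.3,1],[1.6,-0.1,-3,0,0,8.3,1],[1.6,-0.1,-3,0,0,8.3,1],[1.5,-0.1,-3,0,0,8.3,1]],
])

```text
clock: 5.95
eef_pos: [0.5071, 0.1936, 0.1807]
tool_rot: [0.113, 0.994, 0.005, 0.002]
ft_force: [0.0, 0.9, 0.2]
grip_width: 0.0853
```

>>> move_arm([
  [[0,0,-1,0,0,8,1],[0,0,-1,0,0,7,1],[0,0,0,0,0,0,1],[0,0,0,0,0,0,1],[0,0,0,0,0,0,1]],
])

```text
clock: 6.45
eef_pos: [0.511, 0.191, 0.1498]
tool_rot: [-0.017, 1.0, 0.002, -0.005]
ft_force: [-1.1, -0.2, 0.2]
grip_width: 0.0853
```

>>> move_arm([
  [[-2,0.1,0,-0.2,-0.6,-0.6,1],[0,0,-3,0,0,0,1],[0,0,-2,0,0,0,1],[0,0,0,0,0,0,1],[0,0,0,0,0,0,1]],
])

```text
clock: 6.95
eef_pos: [0.4954, 0.1939, 0.1046]
tool_rot: [-0.008, 1.0, 0.003, 0.006]
ft_force: [-0.6, -0.0, 0.9]
grip_width: 0.0852
```

>>> move_arm([
  [[-0.4,-0.2,-2,-0.2,0.3,0,1],[0,0,-2.5,0,0,0,1],[0,0,-1.5,0,0,0,1],[0,0,0,0,0,0,1],[0,0,0,0,0,0,1]],
])

```text
clock: 7.45
eef_pos: [0.4985, 0.1946, 0.0521]
tool_rot: [-0.006, 1.0, 0.004, 0.011]
ft_force: [-0.6, 0.4, 0.2]
grip_width: 0.0852
```

```bash
python3 - <<'E'
from h import *
s,ds=shot("side","3")
o=bot.get_obs(); print(o["eef_pos"],o["tool_rot"],o["ft_force"])
cv2.imwrite("pics/c3.png",cv2.resize(s[220:370,260:410,::-1],None,fx=4,fy=4,interpolation=cv2.INTER_CUBIC))
E
```

```text
[0.49864921 0.19458332 0.05222582] [-0.0060638   0.99991153  0.00402641  0.01113286] [ 0.55394663 -0.32815577  0.79952606]
```

View pics/c3.png

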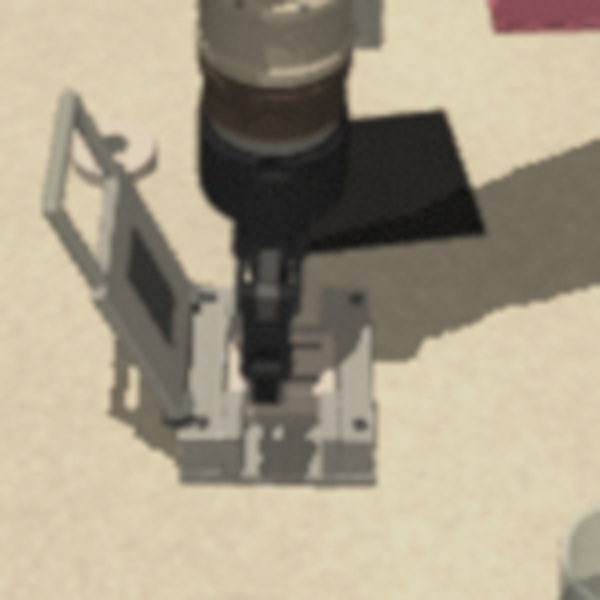

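The finger is in the slot region but the tool is about 7 mm too far to +x, and descent tilts it slightly. I'll correct both before going lower.

>>> move_arm([
  [[-0.7,-0.25,0,-0.4,1.2,0,1],[0,0,0,0,0,0,1],[0,0,-1,0,0,0,1],[0,0,-1,0,0,0,1],[0,0,0,0,0,0,1]],
])

```text
clock: 8.0
eef_pos: [0.4937, 0.1929, 0.0346]
tool_rot: [-0.006, 1.0, 0.002, 0.003]
ft_force: [-0.6, 0.0, -0.2]
grip_width: 0.0853
```

>>> move_arm([
  [[-0.3,-0.1,-0.7,-0.2,0.4,0,1],[0,0,-0.7,0,0,0,1],[0,0,-0.4,0,0,0,1],[0,0,0,0,0,0,1],[0,0,0,0,0,0,1]],
])

```text
clock: 8.5
eef_pos: [0.4893, 0.1914, 0.0135]
tool_rot: [-0.006, 1.0, -0.001, -0.002]
ft_force: [0.3, -0.3, -0.3]
grip_width: 0.0852
```

>>> move_arm([
  [[0.1,0,0,0,0,0,0],[0,0,0,0,0,0,0],[0,0,0,0,0,0,0],[0,0,0,0,0,0,0],[0,0,0,0,0,0,0]],
])

```text
clock: 9.0
eef_pos: [0.4911, 0.1919, 0.0144]
tool_rot: [-0.006, 1.0, -0.0, -0.001]
ft_force: [0.1, 0.2, -2.2]
grip_width: 0.041
```

>>> move_arm([
  [[0,0,1,0,0,0,0],[0,0,1.5,0,0,0,0],[0,0,2,0,0,0,0],[0,0,2,0,0,0,0],[0,0,2,0,0,0,0]],
])

```text
clock: 9.5
eef_pos: [0.4881, 0.1901, 0.1008]
tool_rot: [-0.006, 1.0, -0.002, -0.005]
ft_force: [-0.1, -0.1, -1.4]
grip_width: 0.0408
```

>>> move_arm([
  [[-0.8,-3,0,0,0,0,0],[-0.8,-4,0,0,0,0,0],[-0.8,-4,0,0,0,0,0],[-0.8,-4,0,0,0,0,0],[-0.8,-3,0,0,0,0,0]],
])

```text
clock: 10.0
eef_pos: [0.4519, 0.0092, 0.1091]
tool_rot: [-0.01, 1.0, -0.001, 0.003]
ft_force: [-0.4, 0.5, -1.0]
grip_width: 0.0406
```

```bash
python3 - <<'E'
from h import *
s,ds=shot("side","4")
o=bot.get_obs(); print(o["eef_pos"],o["tool_rot"],o["ft_force"],o["joint_pos"])
cv2.imwrite("pics/c4.png",cv2.resize(s[180:360,260:440,::-1],None,fx=3.3,fy=3.3,interpolation=cv2.INTER_CUBIC))
E
```

```text
[0.45009518 0.005639   0.10900745] [-0.00829586  0.99995898 -0.00314491  0.00182375] [-2.25785446 -3.50045627 -0.97619871] [ 1.67894300e-02  2.37261240e-01 -3.38154061e-01  9.91787026e-01
 -6.32056862e-03  1.86050873e-04]
```

View pics/c4.png

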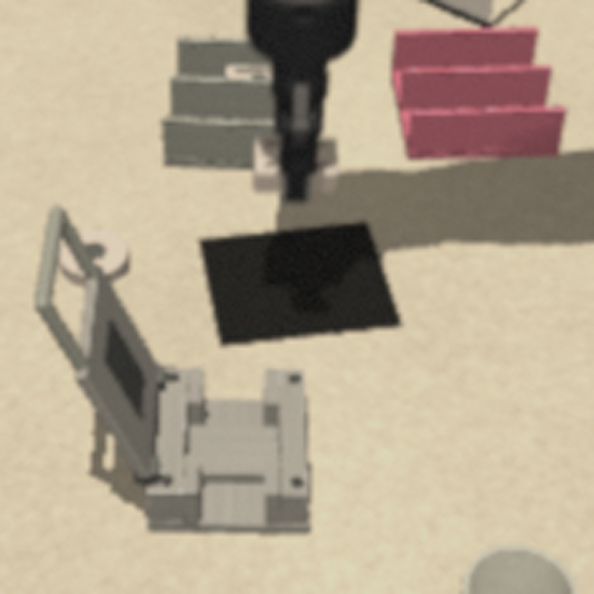

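```bash
python3 - <<'E'
from h import *
x=.4505
for y,z in((.027,.1146),(.027,.109),(.035,.109),(.035,.112),(.035,.1146),(.035,.118)):
    print(y,z,(proj("side",[x,y,z])[0]-[260,180])*3.3)
s=cv2.imread("pics/side4.png"); cv2.imwrite("pics/c4b.png",cv2.resize(s[205:250,325:375],None,fx=12,fy=12,interpolation=cv2.INTER_NEAREST))
C=cloud("side",np.load("pics/side4.npy"))
for v in range(222,246): print(v,[ (np.round(C[v,u]*1000).astype(int).tolist()) for u in (344,348,350,352,357)])
E
```

```text
0.027 0.1146 [296.93838469 188.93903589]
0.027 0.109 [296.7237966 194.8472685]
0.035 0.109 [296.6414224  202.02629714]
0.035 0.112 [296.75670059 198.86161898]
0.035 0.1146 [296.85696076 196.10922346]
0.035 0.118 [296.98856678 192.49630512]
222 [[466, -3, 137], [457, 74, 198], [452, 74, 198], [448, 75, 199], [435, -3, 137]]
223 [[466, 1, 137], [457, 73, 194], [452, 67, 189], [448, 69, 191], [435, 0, 137]]
224 [[466, 4, 136], [457, 72, 190], [452, 68, 187], [448, 71, 190], [434, 0, 134]]
225 [[465, 7, 136], [457, 68, 184], [452, 70, 186], [448, 72, 188], [434, 4, 134]]
226 [[465, 37, 156], [456, 68, 181], [452, 69, 183], [448, 69, 182], [435, 11, 137]]
227 [[465, 42, 158], [456, 55, 168], [452, 56, 169], [447, 56, 169], [435, 14, 136]]
228 [[465, 17, 135], [456, 56, 166], [452, 57, 167], [447, 56, 167], [435, 16, 134]]
229 [[465, 57, 164], [456, 59, 165], [452, 59, 166], [447, 58, 165], [435, 21, 136]]
230 [[465, 58, 162], [456, 58, 162], [452, 57, 161], [447, 63, 167], [435, 25, 136]]
231 [[465, 30, 136], [456, 64, 164], [451, 60, 160], [447, 64, 164], [435, 30, 137]]
232 [[465, 32, 1
[... 455 characters left out ...]
 130], [446, 45, 130], [434, 30, 118]]
238 [[465, -106, -1], [455, 43, 125], [451, 41, 124], [446, 45, 128], [429, -107, 0]]
239 [[465, -102, 0], [455, 42, 122], [451, 44, 123], [446, 44, 123], [429, -102, 0]]
240 [[465, -99, -2], [455, 42, 118], [450, 41, 118], [446, 42, 119], [429, -101, -2]]
241 [[465, -94, -1], [454, -92, 1], [448, -93, 0], [443, -94, 0], [429, -93, 1]]
242 [[465, -85, 3], [454, -86, 2], [448, -87, 2], [443, -87, 2], [429, -88, 2]]
243 [[465, -81, 3], [454, -84, 1], [448, -85, 0], [443, -84, 1], [429, -86, -1]]
244 [[464, -81, -1], [454, -77, 3], [448, -82, -1], [443, -80, 0], [429, -81, 1]]
245 [[464, -73, 2], [453, -76, 0], [448, -76, 1], [443, -75, 1], [429, -78, -1]]
```

View pics/c4b.png

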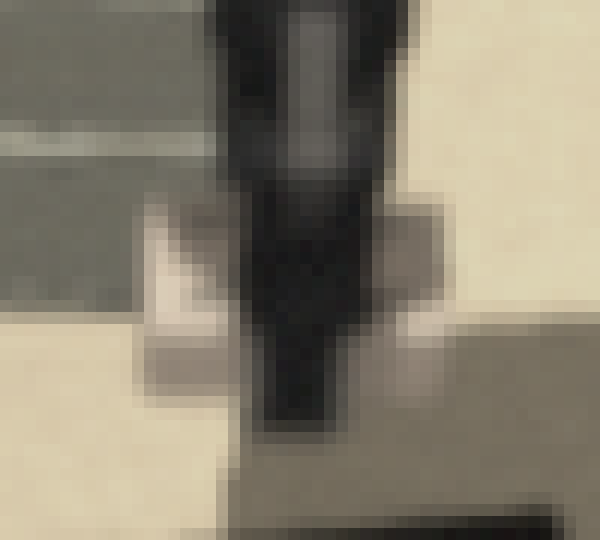

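The part is gripped level, at about crop (290,250), and the fingertips are about even with its underside. Now lowering onto the pad.

>>> move_arm([
  [[0,0,-2,0,0,0,0],[0,0,-3,0,0,0,0],[0,0,-2,0,0.5,0,0],[0,0,-1,0,0,0,0],[0,0,0,0,0,0,0]],
])

```text
clock: 10.55
eef_pos: [0.4515, 0.0023, 0.0314]
tool_rot: [-0.004, 1.0, -0.004, 0.001]
ft_force: [-0.3, 0.5, -1.5]
grip_width: 0.0413
```

>>> move_arm([
  [[0,0,-1,0.4,0,0,0],[0,0,-0.8,0,0.1,0,0],[0,0,-0.4,0,0,0,0],[0,0,0,0,0,0,0],[0,0,0,0,0,0,0]],
])

```text
clock: 11.05
eef_pos: [0.4539, 0.0028, 0.0102]
tool_rot: [-0.005, 1.0, -0.0, 0.002]
ft_force: [-0.7, 0.6, -0.9]
grip_width: 0.0407
```

>>> move_arm([
  [[0,0,-0.4,0,0.2,0,0],[0,0,-0.3,0,0,0,0],[0,0,-0.2,0,0,0,0],[0,0,0,0,0,0,0],[0,0,0,0,0,0,0]],
])

```text
clock: 11.55
eef_pos: [0.4549, 0.0029, 0.0016]
tool_rot: [-0.005, 1.0, -0.0, 0.002]
ft_force: [-1.1, 0.1, -0.2]
grip_width: 0.0411
```

>>> move_arm([
  [[0,0,-0.2,0,0,0,0],[0,0,0,0,0,0,0],[0,0,-0.1,0,0,0,0],[0,0,0,0,0,0,0],[0,0,0,0,0,0,0]],
])

```text
clock: 12.05
eef_pos: [0.4557, 0.0029, 0.0016]
tool_rot: [-0.005, 1.0, -0.0, 0.003]
ft_force: [-1.1, 0.2, 2.2]
grip_width: 0.041
```

Contact: z stopped at 1.6 mm and the force rose by about 3 N. Releasing.

>>> move_arm([
  [[0,0,0,0,0,0,0.65],[0,0,0,0,0,0,0.8],[0,0,0,0,0,0,1],[0,0,2,0,0,0,1],[0,0,3,0,0,0,1]],
])

```text
clock: 12.55
eef_pos: [0.4515, 0.0029, 0.0479]
tool_rot: [-0.005, 1.0, -0.0, -0.002]
ft_force: [0.1, -0.3, 0.6]
grip_width: 0.0852
```

>>> move_arm([
  [[-2,0,3,0,0,-8.5,1],[-3,0,3,0,0,-8.5,1],[-3,0,2,0,0,-8.5,1],[-3,0,2,0,0,-8.5,1],[-2,0,2,0,0,-8.5,1]],
])

```text
clock: 13.05
eef_pos: [0.3207, 0.0028, 0.1723]
tool_rot: [0.364, 0.931, 0.0, -0.0]
ft_force: [-0.1, -0.6, 0.3]
grip_width: 0.0852
```

```bash
cat > part.py <<'E'
from h import *
import sys
def part(n,tag,x,y,z,r=.06):
    im=cv2.imread(f"pics/{n}{tag}.png"); d=np.load(f"pics/{n}{tag}.npy"); C=cloud(n,d); X,Y,Z=C[...,0],C[...,1],C[...,2]
    m=(d>0)&(abs(X-x)<r)&(abs(Y-y)<r)&(Z>z-.007)&(Z<z+.008)&(im.max(2)>60)
    k=cv2.morphologyEx(m.astype(np.uint8),cv2.MORPH_OPEN,np.ones((3,3))); l,lab,st,ce=cv2.connectedComponentsWithStats(k); j=1+st[1:,4].argmax()
    v,u=np.nonzero(lab==j); P=np.array([onplane(n,a,b,z) for a,b in zip(u,v)])
    q=cv2.minAreaRect((P[:,:2]*1000).astype(np.float32)); print(n,len(u),np.round(q[0],1),np.round(q[1],1),round(q[2],2),"med z",np.median(Z[lab==j]))
E
python3 - <<'E'
from part import *
p,_=shot("top","5"); s,_=shot("side","5")
for n in("top","side"):
    try: part(n,"5",.455,.003,.023)
    except Exception as e: print(e)
    print([(np.round(r["at"],4).tolist(),round(r["confidence"],2)) for r in bot.find_in(n,"moulded_half")][:4])
a=cv2.resize(p[230:340,280:380,::-1],(400,440),interpolation=cv2.INTER_CUBIC)
b=cv2.resize(s[210:320,300:400,::-1],(400,440),interpolation=cv2.INTER_CUBIC)
cv2.imwrite("pics/c5.png",np.hstack([a,b])); o=bot.get_obs(); print(o["eef_pos"],o["tool_rot"])
E
```

```text
top 474 [454.7   4.5] [41.3 59.7] 89.37 med z 0.022973342393233898
[([0.4559, 0.0018, 0.0229], 0.72)]
side 298 [456.8   8.3] [59.3 44.9] 2.3 med z 0.023478713593624023
[([0.4554, 0.0125, 0.0234], 0.87)]
[0.32373026 0.00288728 0.1721002 ] [0.3599777  0.93295918 0.00111854 0.00140633]
```

View pics/c5.png

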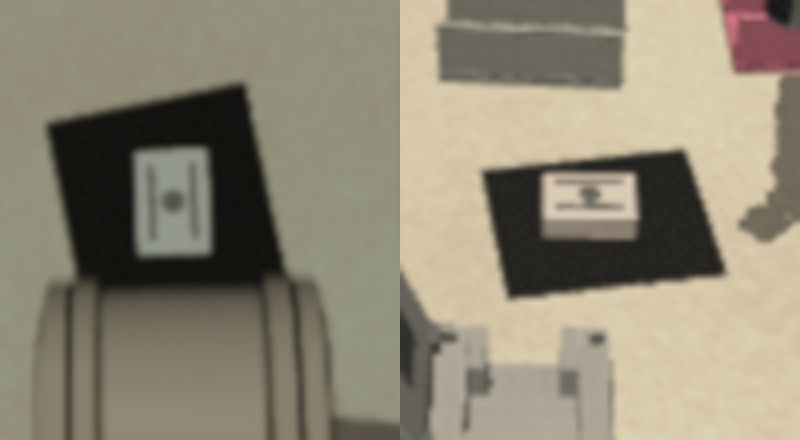

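The part lies flat on the pad at about (0.455, 0.0035): crop (172,200) from the top, (590,205) from the side. Now turning the jaws along its length.

>>> move_arm([
  [[2.4,0,-1,0,0,-8.5,1],[2.4,0,-1,0,0,-8.5,1],[2.4,0,-1,0,0,-8.5,1],[2.4,0,-1,0,0,-8.5,1],[2.4,0,0,0,0,-8.5,1]],
])

```text
clock: 13.75
eef_pos: [0.4478, 0.0029, 0.1243]
tool_rot: [0.678, 0.735, -0.002, -0.0]
ft_force: [-0.4, 0.3, -0.2]
grip_width: 0.0854
```

>>> move_arm([
  [[0,0,-1,0,0,-2,1],[0,0,0,0,0,0,1],[0,0,0,0,0,0,1],[0,0,0,0,0,0,1],[0,0,0,0,0,0,1]],
])

```text
clock: 14.25
eef_pos: [0.4516, 0.0028, 0.1078]
tool_rot: [0.689, 0.725, -0.004, -0.003]
ft_force: [0.2, 0.5, 0.5]
grip_width: 0.0853
```

>>> move_arm([
  [[0.3,0.1,-2,0,-0.3,-1.8,1],[0,0,-3,0,0,0,1],[0,0,-2,0,0,0,1],[0,0,0,0,0,0,1],[0,0,0,0,0,0,1]],
])

```text
clock: 14.75
eef_pos: [0.4568, 0.0039, 0.0399]
tool_rot: [0.7, 0.714, 0.001, 0.002]
ft_force: [-0.5, 0.2, -0.4]
grip_width: 0.0854
```

>>> move_arm([
  [[-0.2,0,-1.2,0,0.3,0,1],[0,0,-1.2,0,0,0,1],[0,0,-0.8,0,0,0,1],[0,0,0,0,0,0,1],[0,0,0,0,0,0,1]],
])

```text
clock: 15.25
eef_pos: [0.4579, 0.0039, 0.01]
tool_rot: [0.7, 0.715, 0.002, 0.003]
ft_force: [0.4, -0.1, 0.1]
grip_width: 0.0851
```

>>> move_arm([
  [[-0.3,0,-0.5,0.1,0.4,0,1],[0,0,-0.4,0,0,0,1],[0,0,-0.2,0,0,0,1],[0,0,0,0,0,0,1],[0,0,0,0,0,0,1]],
])

```text
clock: 15.75
eef_pos: [0.4556, 0.0039, -0.0009]
tool_rot: [0.7, 0.715, 0.001, 0.001]
ft_force: [0.7, 0.1, 0.1]
grip_width: 0.0853
```

>>> move_arm([
  [[0,0,0.1,0,0,0,0],[0,0,0,0,0,0,0],[0,0,0,0,0,0,0],[0,0,0,0,0,0,0],[0,0,0,0,0,0,0]],
])

```text
clock: 16.25
eef_pos: [0.456, 0.0039, 0.0008]
tool_rot: [0.7, 0.715, 0.001, 0.001]
ft_force: [-0.2, -0.0, -1.5]
grip_width: 0.0584
```

>>> move_arm([
  [[0,0,0.5,0,0,0,0],[0,0,1.5,0,0,0,0],[0,0,3,0,0,0,0],[0,0,3,0,0,0,0],[0,0,3,0,0,0,0]],
])

```text
clock: 16.75
eef_pos: [0.4499, 0.0039, 0.11]
tool_rot: [0.7, 0.715, -0.004, -0.004]
ft_force: [0.2, 0.8, -1.2]
grip_width: 0.0586
```

```bash
python3 - <<'E'
from h import *
s,ds=shot("side","6")
o=bot.get_obs(); print(o["eef_pos"],o["tool_rot"],o["ft_force"],o["grip_width"],o["joint_pos"])
cv2.imwrite("pics/c6.png",cv2.resize(s[150:300,280:430,::-1],None,fx=4,fy=4,interpolation=cv2.INTER_CUBIC))
E
```

```text
[0.45331609 0.00391431 0.11501669] [ 6.99546699e-01  7.14585862e-01 -6.49690525e-04 -1.01974329e-03] [0.64745001 0.53896981 2.60324501] 0.058738501892584706 [ 8.28796840e-03  2.40838730e-01 -3.15350835e-01  1.01696892e+00
  5.17791839e-04  1.55781468e+00]
```

View pics/c6.png

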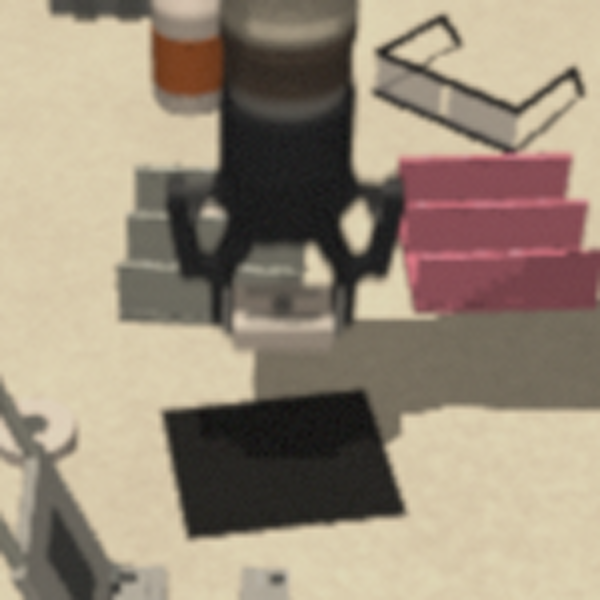

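The part is held level by its ends at (285,310) in the crop, with width 58.7 mm. Now carrying it high over the rack to the empty bay.

>>> move_arm([
  [[0.9,-2.5,0.5,0,0,-1,0],[0.9,-3.5,0,0,0,-1,0],[0.9,-4,0,0,0,-1,0],[0.9,-3.5,0,0,0,0,0],[0.5,-2.5,0,0,0,0,0]],
])

```text
clock: 17.3
eef_pos: [0.4971, -0.1582, 0.1249]
tool_rot: [0.716, 0.699, 0.002, 0.002]
ft_force: [-0.6, 0.8, -0.7]
grip_width: 0.0583
```

>>> move_arm([
  [[0,0,0,0,0,0,0],[0,0,0,0,0,0,0],[0,0,0,0,0,0,0],[0,0,0,0,0,0,0],[0,0,0,0,0,0,0]],
])

```text
clock: 17.8
eef_pos: [0.4964, -0.1592, 0.1244]
tool_rot: [0.717, 0.697, 0.002, 0.001]
ft_force: [0.1, 0.5, 0.2]
grip_width: 0.0586
```

```bash
python3 - <<'E'
from h import *
p,_=shot("top","7"); s,ds=shot("side","7")
o=bot.get_obs(); print(o["eef_pos"],o["tool_rot"],o["ft_force"],o["grip_width"])
a=cv2.resize(p[220:310,370:450,::-1],(400,450),interpolation=cv2.INTER_CUBIC)
b=cv2.resize(s[160:250,290:370,::-1],(400,450),interpolation=cv2.INTER_CUBIC)
cv2.imwrite("pics/c7.png",np.hstack([a,b]))
C=cloud("side",ds)
e=o["eef_pos"]; m=(ds>0)&(abs(C[...,0]-e[0])<.028)&(C[...,1]>e[1]+.005)&(C[...,1]<e[1]+.04)&(C[...,2]>e[2]-.01)&(C[...,2]<e[2]+.035)
g=s.max(2); m&=g>90
P=C[m]; print(len(P)); 
f=P[P[:,2]<e[2]+.017]; print("front face y",np.percentile(f[:,1],[10,50,90]),"z min/max",P[:,2].min()-e[2],P[:,2].max()-e[2]); print(np.degrees(np.arctan(np.polyfit(f[:,0],f[:,1],1)[0])))
E
```

```text
[ 0.49651243 -0.15928047  0.12443978] [0.71660879 0.69747002 0.00227663 0.00148977] [ 0.33640668 -0.60206267 -1.62590032] 0.05879129798766933
194
front face y [-0.14139464 -0.13881343 -0.13690268] z min/max 0.001565383132901138 0.033612190964883465
-0.5501207433483282
```

View pics/c7.png

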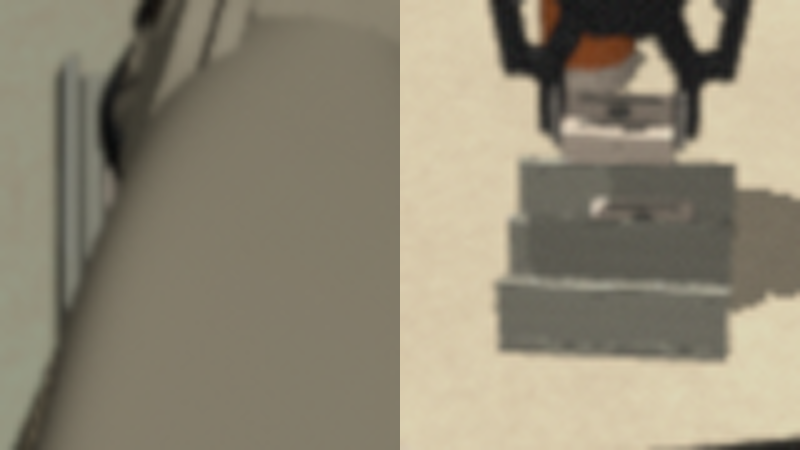

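The part's front face is at y = −0.139, so the part centre is within 1 mm of the TCP. In the right half of the picture it hangs above the rack at (615,130). I'll shift 5 mm to the bay's centre line, then lower.

>>> move_arm([
  [[0.1,-0.5,0,-0.1,0.3,-0.3,0],[0,0,0,0,0,0,0],[0,0,-2,0,0,0,0],[0,0,-2,0,0,0,0],[0,0,0,0,0,0,0]],
])

```text
clock: 18.4
eef_pos: [0.499, -0.1642, 0.0848]
tool_rot: [0.718, 0.696, 0.0, 0.002]
ft_force: [0.7, 1.1, -1.1]
grip_width: 0.0589
```

>>> move_arm([
  [[0,0,-1,0,0.2,0,0],[0,0,-1,0,0,0,0],[0,0,-0.7,0,0,0,0],[0,0,0,0,0,0,0],[0,0,0,0,0,0,0]],
])

```text
clock: 18.9
eef_pos: [0.5002, -0.1647, 0.0574]
tool_rot: [0.718, 0.696, -0.0, 0.001]
ft_force: [-0.3, 0.5, -1.9]
grip_width: 0.0585
```

```bash
python3 - <<'E'
from h import *
s,ds=shot("side","8")
o=bot.get_obs(); e=o["eef_pos"]; print(e,o["tool_rot"],o["ft_force"],o["grip_width"])
cv2.imwrite("pics/c8.png",cv2.resize(s[150:250,280:380,::-1],(600,600),interpolation=cv2.INTER_CUBIC))
C=cloud("side",ds); m=(ds>0)&(abs(C[...,0]-e[0])<.026)&(C[...,1]>e[1]+.005)&(C[...,1]<e[1]+.028)&(C[...,2]>e[2]-.0)&(C[...,2]<e[2]+.017)&(s.max(2)>90)
f=C[m]; print(len(f),np.median(f,0), f[:,2].min())
w=(ds>0)&(abs(C[...,0]-.498)<.06)&(abs(C[...,1]+.134)<.012)&(abs(C[...,2]-.0485)<.004); P=C[w]; print("wall",np.median(P,0))
E
```

```text
[ 0.50016207 -0.16462718  0.0574221 ] [ 7.18051508e-01  6.95988540e-01 -4.82644059e-04  1.32320372e-03] [-0.77275525  0.04234678 -1.51750417] 0.058873188042063825
69 [ 0.49994157 -0.14374683  0.06801431] 0.06029437127943005
wall [ 0.49948671 -0.13316893  0.04882978]
```

View pics/c8.png

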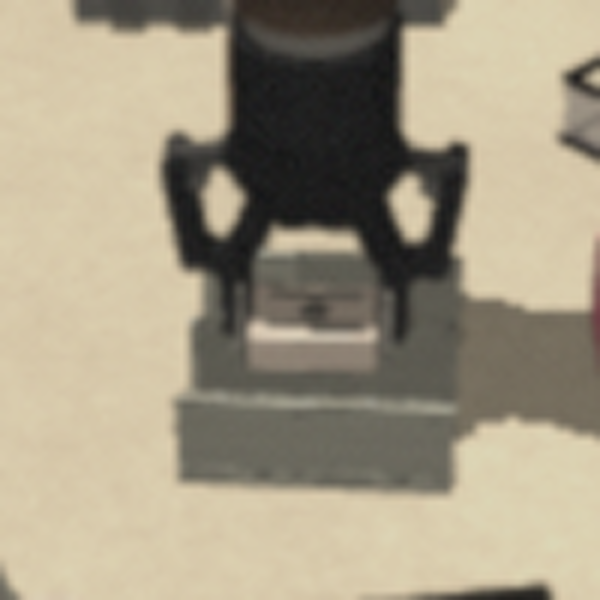

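The front face at y = −0.1437 leaves about 6 mm to the near wall's inner face. In the picture the part at (313,330) sits centred above the bay. Continuing down.

>>> move_arm([
  [[0,0.05,-0.8,0,0.1,0,0],[0,0,-0.8,0,0,0,0],[0,0,-0.7,0,0,0,0],[0,0,0,0,0,0,0],[0,0,0,0,0,0,0]],
])

```text
clock: 19.45
eef_pos: [0.5006, -0.1643, 0.0331]
tool_rot: [0.718, 0.696, -0.001, 0.001]
ft_force: [-1.0, 0.1, -0.2]
grip_width: 0.0586
```

>>> move_arm([
  [[0,0,-0.7,0,0.1,0,0],[0,0,-0.6,0,0,0,0],[0,0,-0.5,0,0,0,0],[0,0,0,0,0,0,0],[0,0,0,0,0,0,0]],
])

```text
clock: 19.95
eef_pos: [0.5007, -0.1643, 0.0134]
tool_rot: [0.718, 0.696, -0.002, 0.001]
ft_force: [0.0, 0.0, -0.3]
grip_width: 0.0586
```

>>> move_arm([
  [[0,0,-0.4,0,0,0,0],[0,0,0,0,0,0,0],[0,0,-0.2,0,0,0,0],[0,0,0,0,0,0,0],[0,0,0,0,0,0,0]],
])

```text
clock: 20.45
eef_pos: [0.5012, -0.1644, 0.0074]
tool_rot: [0.718, 0.696, -0.001, 0.001]
ft_force: [-0.7, -0.1, -1.3]
grip_width: 0.0586
```

>>> move_arm([
  [[0,0,-0.2,0,0,0,0],[0,0,0,0,0,0,0],[0,0,-0.1,0,0,0,0],[0,0,0,0,0,0,0],[0,0,0,0,0,0,0]],
])

```text
clock: 20.95
eef_pos: [0.5019, -0.1648, 0.006]
tool_rot: [0.718, 0.696, -0.001, 0.002]
ft_force: [0.2, -0.0, -1.3]
grip_width: 0.0586
```

>>> move_arm([
  [[0,0,-0.2,0,0,0,0],[0,0,0,0,0,0,0],[0,0,-0.2,0,0,0,0],[0,0,0,0,0,0,0],[0,0,0,0,0,0,0]],
])

```text
clock: 21.45
eef_pos: [0.5029, -0.1652, 0.0059]
tool_rot: [0.718, 0.696, -0.0, 0.004]
ft_force: [0.6, -0.5, -1.4]
grip_width: 0.0585
```

```bash
python3 - <<'E'
from h import *
for i in range(2):
    s,ds=shot("side","9"); o=bot.get_obs(); print(o["eef_pos"],o["ft_force"],o["ft_torque"])
cv2.imwrite("pics/c9.png",cv2.resize(s[150:250,280:380,::-1],(600,600),interpolation=cv2.INTER_CUBIC))
E
```

```text
[ 0.50286384 -0.16518043  0.0058669 ] [-0.91817957  0.20227442  2.22813338] [ 0.03310226  0.09442665 -0.04691365]
[ 0.50287509 -0.16516934  0.00586851] [-0.45884604 -0.64129471  0.95868517] [-0.00087842  0.05920058  0.02421077]
```

View pics/c9.png

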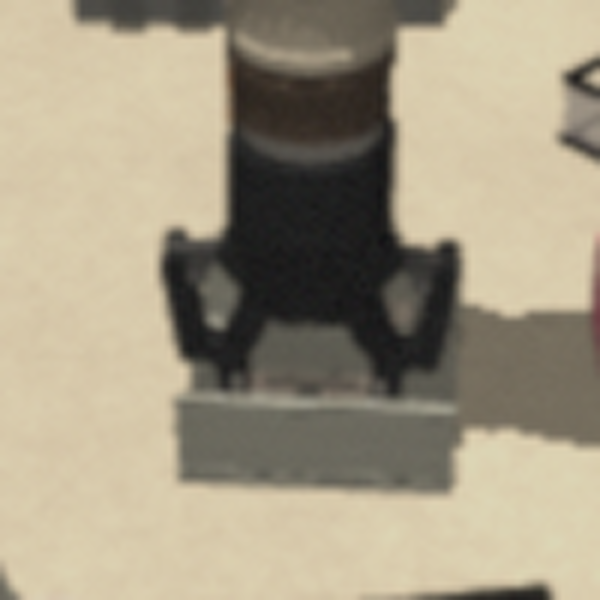

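z stalls at 5.9 mm, against a predicted floor contact of 5.8 mm, and z force is up about 3 N. In the picture the part is down in the bay between the fingers at (313,385). Releasing, then backing off straight up.

>>> move_arm([
  [[0,0,0,0,0,0,0.8],[0,0,0,0,0,0,0.9],[0,0,0,0,0,0,1],[0,0,0.5,0,0,0,1],[0,0,1.5,0,0,0,1]],
])

```text
clock: 22.05
eef_pos: [0.5005, -0.1644, 0.0233]
tool_rot: [0.718, 0.696, -0.002, 0.001]
ft_force: [0.5, 1.1, -0.2]
grip_width: 0.0856
```

>>> move_arm([
  [[0,0,2,0,0,0,1],[0,0,3,0,0,0,1],[0,0,4,0,0,0,1],[0,0,4,0,0,0,1],[0,0,4,0,0,0,1]],
])

```text
clock: 22.55
eef_pos: [0.4953, -0.1627, 0.1953]
tool_rot: [0.718, 0.696, -0.004, -0.005]
ft_force: [-0.3, -0.0, -1.2]
grip_width: 0.0858
```

>>> move_arm([
  [[-4,3,1,0,0,0,1],[-4,4,1,0,0,0,1],[-4,4,0,0,0,0,1],[-4,4,0,0,0,0,1],[0,0,0,0,0,0,1]],
])

```text
clock: 23.05
eef_pos: [0.3489, -0.0237, 0.2241]
tool_rot: [0.719, 0.695, 0.002, 0.005]
ft_force: [0.1, -0.1, -0.6]
grip_width: 0.0856
```

```bash
python3 - <<'E'
from part import *
p,_=shot("top","a"); s,_=shot("side","a"); o=bot.get_obs(); print(o["eef_pos"],o["clock"])
cv2.imwrite("pics/ca.png",np.hstack([cv2.resize(p[220:310,370:450,::-1],(400,450),interpolation=cv2.INTER_CUBIC),cv2.resize(s[160:250,290:370,::-1],(400,450),interpolation=cv2.INTER_CUBIC)]))
try: part("top","a",.50,-.165,.028,.035)
except Exception as e: print(e)
d=np.load("pics/topa.npy"); C=cloud("top",d); m=(d>0)&(abs(C[...,0]-.5)<.02)&(abs(C[...,1]+.165)<.014); A=C[m]; c=np.linalg.lstsq(np.c_[A[:,:2],np.ones(len(A))],A[:,2],rcond=None)[0]; print(len(A),np.median(A,0),np.degrees(c[:2]))
for t in("mould_lid","cooling_half"): print(t,[(np.round(r["at"],4).tolist(),round(r["confidence"],2)) for r in bot.find_in("side",t)][:4])
E
```

```text
[ 0.35318945 -0.02564715  0.22475108] 23.15
top 488 [ 501.7 -165.5] [41.3 58.6] 88.25 med z 0.027888752510945025
213 [ 0.50014127 -0.1651123   0.02807499] [-0.4230421  -1.84319169]
mould_lid [([0.5693, 0.2084, 0.1233], 0.76)]
cooling_half [([0.6536, 0.3566, 0.0015], 0.2)]
```

View pics/ca.png

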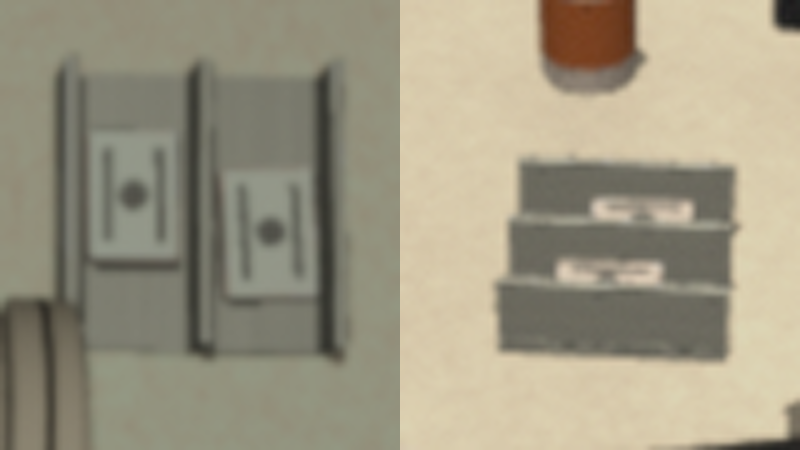

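View pics/sidea.png

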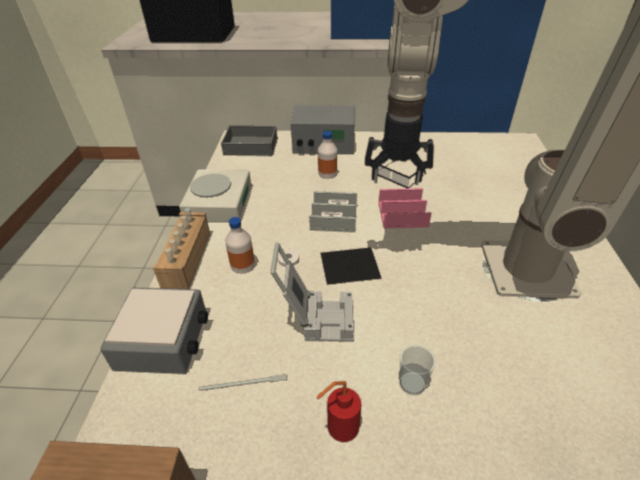

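The part lies flat in the empty bay at (501, −165) with its top at 28 mm, as it should be. The lid is open, the mould is empty and the bystanders are where they stood.

```bash
python3 -c "
from workcell import bot
print(bot.job_done())"
```

```text
the job is handed in; nothing more can be done
None
```

The job is done and handed in at about 23 s of the 72 s allowed. I swung the lid past vertical, lifted the moulded half out and set it on the black pad. I let go there, took it again by its ends, lowered it into the empty bay of the grey rack and released it.

**Last checks**
- **Part in the bay:** it lies centred at about (0.501, −0.165). Its top measures 28 mm above the bench, which is the bay floor plus the part's thickness. It is about 6 mm clear of each wall, and its ends are well inside the bay.
- **Lid:** it rests open past vertical on its own.
- **Everything else:** nothing looked moved in the final pictures, including the cooling half, the bottles and the other bystanders. The arm had backed off clear.

**Checks that were weak or disagreed**
- **Bay contact:** the force change when the part touched the bay floor was only about 3 N, close to the sensor noise. I relied mainly on the height: the arm stalled at 5.9 mm against a predicted 5.8 mm.
- **Pad contact:** the arm stalled about 4 mm higher than I had worked out, so the part may have settled up to 4 mm when I let go there.
- **Flatness:** a noisy depth fit gave about 1.8° of tilt on the placed part, which I put down to noise, since the height was right and the part looked flat.
- **Cooling half:** the network did not find it in the final side picture (one low-confidence hit elsewhere). It is plainly visible in its bay in both pictures.

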